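# Rack two grinding rings on their spindle and latch the keeper

## Task

Put the stone-grinding rings away on the stand's spindle: the wide black ring first, right down on the board, then the green ring fully down on top of it. Lower them down the spindle rather than dropping them, as they are brittle; then swing the hinged keeper bar over by its red handle until it rests in its blue catch. Leave the other things on the bench where they are.

Things in the scene. Friction and masses are not known exactly. Their poses are not given: they have to be found in the camera images.
- coarse_ring: Coarse grinding ring to be stored first: black cylinder-shaped ring, yellow band near its top, outer diameter 60 mm, height 28 mm, through hole 25 mm, about 160 g, lying flat on the bench. Origin: centre of its underside, z up along its axis.
- fine_ring: Fine grinding ring, stored second: green, silvery band near its top, outer diameter 50 mm, height 24 mm, through hole 25 mm, about 90 g, lying flat on the bench. Origin: centre of its underside, z up along its axis. It may lie where the coarse ring would and vice versa. Narrower than the ring under it: keep fingertips above its underside when setting it down.
- stand: Storage stand screwed to the bench: wooden board 84 mm (its x) by 250 mm (its y, from -131 to +119 mm), 12 mm thick, turned up to 0.4 rad. Origin on the bench under the spindle's axis; z up. It carries a steel spindle (20 mm diameter), a blue hinge bracket at y = +85 mm and a blue catch at y = -72 mm. A gripper closing along the stand's x clears both.
- spindle_seat (a point): Where the spindle meets the board's upper face (12 mm above the bench), on the spindle's axis; the underside centre of the first ring belongs here, that of the second 28 mm higher. Axes as the stand's.
- spindle_tip (a point): Top of the spindle, 70 mm above the seat; its last 10 mm taper from 20 to 10 mm diameter to lead a ring on.
- keeper (a joint): Angle of the keeper bar (rad): 0 lying level in its catch over the spindle (its lower stop), 1.57 straight up, starts leaning back open at 1.65 to 2.05, upper stop 2.2; open, it stands up to 300 mm above the bench, so pass above or round it. The hinge is stiff: it stays where it is left and takes about 1 to 2 N at the handle to turn, in either direction.
- keeper_hinge (a point): Axis of the keeper bar, 94 mm above the bench, at y = +85 mm of the stand; the axis runs along the stand's x. The blue bracket around it is 33 mm wide in x, 20 mm long in y, its top 106 mm above the bench.
- keeper_handle (a point): Middle of the red handle at the steel keeper bar's free end: barrel 18 mm in diameter, 28 mm long along the stand's x. At angle q it lies 193*cos(q) mm from the hinge axis towards the stand's -y and 193*sin(q) mm above it. Pinched by its end faces from above it turns between the fingers. The bar is 12 mm wide, 10 mm thick; closed, it clears the spindle tip by 7 mm.
- catch (a point): Bottom of the notch of the blue forked catch, 88 mm above the bench, at y = -72 mm of the stand; the closed bar rests in it, its handle 36 mm farther out. The catch is 33 mm wide in x, 14 mm long in y, its two prongs end 108 mm above the bench. Axes as the stand's.
- worn_ring: Bystander: flat terracotta-red worn ring, 45 mm diameter, 14 mm high. Origin under its centre.
- brush: Bystander: brush with wooden handle, 200 mm long, lying flat. Origin under its middle.
- spatula: Bystander: steel spatula with wooden handle, 280 mm long, lying flat. Origin under its middle.
- offcut: Bystander: marble offcut 75 x 55 x 40 mm. Origin under its centre.
- jar: Bystander: amber jar with white lid, 64 mm diameter, 90 mm high. Origin under its centre.
- ruler: Bystander: folded yellow ruler 200 x 30 x 14 mm. Origin under its centre.
- mallet: Bystander: carver's wooden mallet, round head 80 mm diameter and 120 mm long, handle 170 mm, lying. Origin on the bench under the head's end where the handle starts; handle along its -x.
Mind the look-alikes: they are no part of the job. What is meant by the coarse_ring is not brown, pink or purple, and is the larger of those in its own colour.

How it is judged:
By the outcome, as a careful person would: the job done as asked, in the order asked, and still so for the second after the job is handed in, with the robot touching nothing.
It also fails if it takes over 72 s, if anything falls off the work surface, if the arm or the gripper's body presses on something with over 40 N, if the wrist force passes 120 N, or if a joint passes its speed limit or range.

## Robot

A 7-joint arm with a two-finger parallel gripper is mounted at the origin on the work surface. World frame = base frame: x ahead of the robot, y to its left, z up, the work surface at z = 0. Lengths are in m, angles in rad, forces in N, time in s.
With the tool pointing down it reaches from about 0.35 to 0.775 m from the base axis. Payload 3.1 kg.
Tool frame: the origin (TCP) lies midway between the tips of the shut fingers; the grasp point (between the pads) lies 19 mm behind it; z points along the fingers, y is the line along which they close (so a half turn about z gives the same grasp; the last joint's range is limited). The gripper opens to 85 mm and grips with 20 to 120 N. Pads are 22 mm wide; open, the fingers measure 114 mm over their backs; the gripper's body (76 mm by 85 mm) begins 54 mm behind the grasp point. The pads swing forward as they close: fully open they stand 13 mm farther back than shut.
Start: joints at [-1.148, 0.311, 0.014, 1.512, -0.004, 1.319, -0.027], TCP at [0.247, 0.492, 0.231] pointing down, gripper open.
Joint ranges: [-2.7, 2.7], [-0.3, 1.91], [-1.27, 1.3], [0.12, 2.57], [-1.44, 4.58], [0.2, 2.03], [-3.05, 3.05]. Speed limits (rad/s): [2.79, 2.79, 3.14, 3.14, 3.14, 3.14, 3.14].

## Interface

Orientations are given as a unit quaternion [x, y, z, w].
In Python, from workcell import env gives the robot as it stands. Calls block until the motion is done:
- env.move_pose(position, orientation): joint-space move of the TCP to a pose.
- env.move_l(position, attitude=None, velocity=0.15, force_limit=None): straight line of the TCP; attitude=None keeps the orientation; velocity is the mean speed in m/s. With force_limit (N) it stops when the force on the tool has changed by that much, and returns True; else False.
- env.goto_joints(angles): joint-space move.
- env.move_gripper(opening, grasp_force=None): finger opening in m; grasp_force is the grip in N (None keeps the last); returns when the fingers have stopped.
- env.wait(seconds).
- env.solve_ik(position, orientation): joint angles nearest the present ones, or None.
- env.sense(): the state.
- env.grab_frame(name): name is "scene" or "top" or "wrist"; returns a dict with "image" (420x560x3 uint8, red, green, blue), "fovy" (degrees; the focal length in pixels is half the picture's height over the tangent of half this angle, whatever the lens; pixels are square), "cx", "cy" (the principal point, pixels), "k1" (the pictures are not rectified: a ray, as slopes to the right and down, at radius r is drawn at 1 + k1 r^2 times it, then the intrinsics apply), "origin" and "rotation" of the camera in the world. Camera axes: x right, y down, z forward; pixel columns grow to the right and rows downward; lengths in m; the calibration is good to about 2 mm. A picture is of the moment at which its call begins. There is no depth.
A pose or a line that the arm cannot do raises env.PlanningError and nothing moves.
- env.hand_in(): hands the job in; it is judged then, once.
Trained networks look in a picture, given as the dict that the camera call returned (one of the last four; its "shot" number tells which), for a name from the list of things; names that differ only in an ending like _2 or _b are one class to them, and where a whole thing is asked for, a point or a joint stands for the part that bears it (a point fixed in the world has none). Each returns a list of dicts, best first, with "confidence" (0 to 1); they miss things now and then, are a little off and sometimes report something else, mostly with a low value. They report only what shows in the picture. A call takes as long as a camera call. They do not tell look-alikes from the thing itself.
- env.regions_of(picture, label): "region" (420x560 bool, what is visible of it) and "pixel" ([column, row] in pixels, amid what is visible of it).
- env.landmark_of(picture, label): "pixel" ([column, row] in pixels: a listed point, or the origin of a listed thing).
The state is a dict: "time_s": time; "joint_pos": joint angles; "qvel": joint speeds; "joint_efforts": joint torques, N m; "eef_pos": TCP position; "ee_rot": TCP orientation; "force": force on the tool from outside, world axes, zero at the start; "moment": the same for the moment, N m; "opening": finger opening in m; "gripper_force": force on a finger pad.
Only numpy, scipy, OpenCV 4.12 (cv2) and the standard library are available. Lean on these libraries where they do the work, as an engineer would, in place of code of your own. Each camera call takes 0.05 s, during which the arm holds its last target. There are 200 camera calls.

## Working session

There is one attempt and no reset: what is moved stays moved. The work goes in short steps, each a Python script; the robot and the scene stay as the last script left them, time stands still between calls to the robot, and variables do not carry over. Pictures are saved under pics/ and viewed, at most 14 in all, crops included, and the job is handed in when it is done.

```bash
ls; mkdir -p pics; cat > h.py <<'E'
import numpy as np, cv2
from workcell import env
def ray(f,px):
    fy=210/np.tan(np.radians(f["fovy"])/2)
    d=np.array([(px[0]-f["cx"])/fy,(px[1]-f["cy"])/fy]); u=d.copy()
    for _ in range(30): u=d/(1+f["k1"]*(u@u))
    return np.array(f["origin"]),np.array(f["rotation"])@np.array([u[0],u[1],1.])
def onz(f,px,z):
    o,d=ray(f,px); return o+d*(z-o[2])/d[2]
def proj(f,P):
    fy=210/np.tan(np.radians(f["fovy"])/2)
    c=np.array(f["rotation"]).T@(np.array(P)-f["origin"]); u=c[:2]/c[2]
    return u*(1+f["k1"]*(u@u))*fy+[f["cx"],f["cy"]]
def tri(obs):
    A=np.zeros((3,3));b=np.zeros(3)
    for f,px in obs:
        o,d=ray(f,px); d=d/np.linalg.norm(d); M=np.eye(3)-np.outer(d,d); A+=M;b+=M@o
    return np.linalg.solve(A,b)
def save(f,n): cv2.imwrite("pics/"+n,f["image"][:,:,::-1])
E
cat > a.py <<'E'
from h import *
np.set_printoptions(precision=4,suppress=True)
F={n:env.grab_frame(n) for n in("scene","top")}
save({"image":np.vstack([F["scene"]["image"],F["top"]["image"]])},"x.png")
im=np.hstack([F["scene"]["image"],F["top"]["image"]]); 
for n in F:
    save(F[n],n+".png")
    f=F[n];print(n,f["origin"],f["fovy"])
    for l in("coarse_ring","fine_ring","worn_ring","stand","spindle_seat","spindle_tip","keeper_hinge","keeper_handle","catch"):
        for r in env.landmark_of(f,l)[:4]: print(n,l,np.round(r["pixel"],1),round(r["confidence"],2),onz(f,r["pixel"],0 if "ring" in l else {"stand":0,"spindle_seat":.012,"spindle_tip":.082,"keeper_hinge":.094,"catch":.088}.get(l,.1)))
print(env.sense())
E
python3 a.py
```

```text
pics
scene [ 0.9526 -0.5999  1.2383] 45.96022789157355Traceback (most recent call last):
  File "a.py", line 10, in <module>
    for r in env.landmark_of(f,l)[:4]: print(n,l,np.round(r["pixel"],1),round(r["confidence"],2),onz(f,r["pixel"],0 if "ring" in l else {"stand":0,"spindle_seat":.012,"spindle_tip":.082,"keeper_hinge":.094,"catch":.088}.get(l,.1)))
                                                                                                 ~~~^^^^^^^^^^^^^^^^^^^^^^^^^^^^^^^^^^^^^^^^^^^^^^^^^^^^^^^^^^^^^^^^^^^^^^^^^^^^^^^^^^^^^^^^^^^^^^^^^^^^^^^^^^^^^^^^^^^^^^^^^^^^^^^^^^
  File "h.py", line 9, in onz
    o,d=ray(f,px); return o+d*(z-o[2])/d[2]
        ~~~^^^^^^
  File "h.py", line 7, in ray
    return np.array(f["origin"]),np.array(f["rotation"])@np.array([u[0],u[1],1.])
                                 ~~~~~~~~~~~~~~~~~~~~~~~^~~~~~~~~~~~~~~~~~~~~~~~~
ValueError: matmul: Input operand 1 has a mismatch in its core dimension 0, with gufunc signature (n?,k),(k,m?)->(n?,m?) (size 3 is different from 4)
```

Rotation is a quaternion; convert it.

```bash
sed -i 's/np.array(f\["rotation"\])/Rm(f)/; s/^def ray/from scipy.spatial.transform import Rotation as R\ndef Rm(f): return R.from_quat(f["rotation"]).as_matrix()\ndef ray/' h.py; python3 a.py
```

```text
scene [ 0.9526 -0.5999  1.2383] 45.96022789157355
scene coarse_ring [225.  256.1] 0.93 [ 0.4628 -0.2099  0.    ]
scene coarse_ring [189.2 272.3] 0.72 [ 0.4089 -0.3034  0.    ]
scene coarse_ring [179.2 245.2] 0.72 [ 0.3324 -0.2537  0.    ]
scene coarse_ring [254.8 226.1] 0.72 [ 0.4781 -0.087   0.    ]
scene fine_ring [270.8 294.1] 0.85 [ 0.6327 -0.2338  0.    ]
scene fine_ring [208.9 324.9] 0.51 [ 0.5454 -0.3926 -0.    ]
scene worn_ring [206.8 324.1] 0.7 [ 0.5395 -0.3939  0.    ]
scene stand [308.1 188.3] 0.81 [0.5386 0.1048 0.    ]
scene stand [292.1 188.7] 0.19 [0.4989 0.078  0.    ]
scene spindle_seat [309.8 185.1] 0.63 [0.5409 0.1104 0.012 ]
scene spindle_tip [308.8 174.3] 0.66 [0.5425 0.0998 0.082 ]
scene keeper_hinge [322.1 150.6] 0.98 [0.5351 0.185  0.094 ]
scene keeper_handle [343.3  93.6] 0.65 [0.477  0.4127 0.1   ]
scene catch [292.4 187.9] 0.97 [0.5304 0.0325 0.088 ]
top [ 0.5023 -0.0102  1.3064] 45.61211578923579
top coarse_ring [361.5 258.5] 0.95 [ 0.4517 -0.2122  0.    ]
top coarse_ring [378.1 300.6] 0.87 [ 0.3435 -0.255   0.    ]
top coarse_ring [402.1 271.8] 0.64 [ 0.4
[... 413 characters left out ...]
0.082 ]
top keeper_hinge [204.  219.5] 0.71 [0.5465 0.1847 0.094 ]
top keeper_handle [153.1 218.7] 0.56 [0.5473 0.3072 0.1   ]
top catch [269.  227.6] 0.97 [0.5282 0.0265 0.088 ]
{'time_s': 1.15, 'joint_pos': array([-1.1477,  0.3109,  0.014 ,  1.5115, -0.0044,  1.3192, -0.0272]), 'qvel': array([ 0.0003, -0.0005, -0.0011, -0.0001, -0.0004,  0.0001,  0.0002]), 'joint_efforts': array([ -0.0015, -37.9808,   0.1449, -23.0872,   0.0121,   0.0016,
        -0.    ]), 'eef_pos': array([0.2465, 0.4917, 0.2313]), 'ee_rot': array([0.2303, 0.9731, 0.    , 0.    ]), 'force': array([0.0921, 0.6529, 0.6529]), 'moment': array([ 0.0105, -0.0099, -0.0124]), 'gripper_force': 0.0, 'opening': 0.08556780914975198}
```

View pics/scene.png

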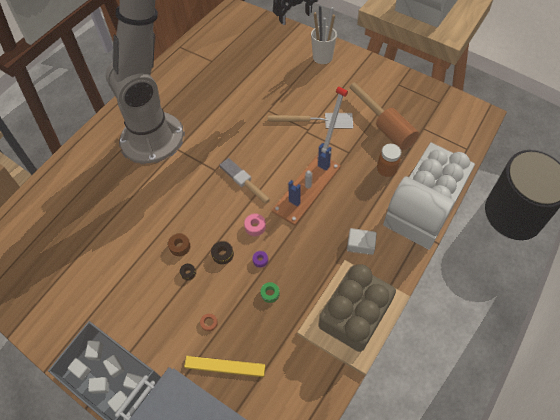

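View pics/top.png

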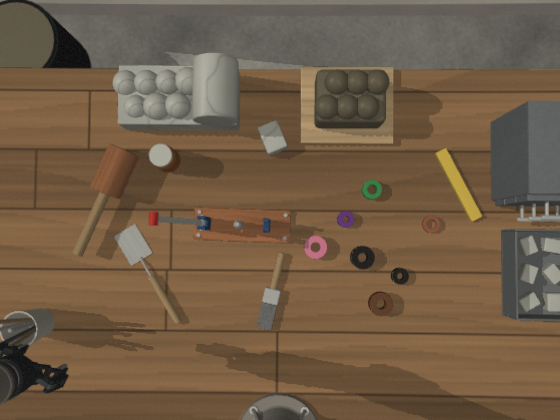

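Look-alikes in the top picture: large black ring (362,257), small black (399,275), brown (380,303), pink (316,247), purple (346,219), green (372,189) and worn (431,224). My choice is the large black ring for coarse and the green one for fine. Next I go close with the wrist camera for the check and for refinement.

```bash
cat >> h.py <<'E'
import pickle
from scipy.optimize import least_squares
np.set_printoptions(precision=4,suppress=True)
def down(a):  # tool pointing down, closing line (tool y) at world angle a
    return (R.from_euler("z",a-np.pi/2)*R.from_quat([0,1,0,0])).as_quat()
def best(p,angs):
    """closest IK among yaw choices"""
    q0=env.sense()["joint_pos"]; c=[]
    for a in angs:
        q=env.solve_ik(p,down(a))
        if q is not None: c.append((np.abs(np.array(q)-q0).max(),a,q))
    return min(c,key=lambda t:t[0])
def ringfit(f,mask,ro,h,x0):
    """ring x,y whose projected outline (convex hull of both rims) best matches region's hull"""
    t=np.linspace(0,2*np.pi,90)
    m=cv2.convexHull(np.argwhere(mask)[:,::-1].astype(np.float32)); M=cv2.moments(m); c=np.array([M["m10"],M["m01"]])/M["m00"]
    def res(x):
        P=np.array([proj(f,[x[0]+ro*np.cos(a),x[1]+ro*np.sin(a),z]) for z in(0,h) for a in t],np.float32)
        k=cv2.moments(cv2.convexHull(P)); return np.array([k["m10"],k["m01"]])/k["m00"]-c
    return least_squares(res,x0,diff_step=1e-3).x
E
cat > b.py <<'E'
from h import *
env.move_pose([0.40,0.10,0.38],down(np.pi/2)) 
env.move_pose([0.52,-0.17,0.30],down(np.pi/2))
f=env.grab_frame("wrist"); save(f,"w1.png"); print(f["origin"],Rm(f))
for l in("coarse_ring","fine_ring"):
    for r in env.landmark_of(f,l)[:5]: print(l,r["pixel"],r["confidence"],onz(f,r["pixel"],0))
pickle.dump(f,open("w1.pkl","wb")); print(env.sense()["time_s"],env.sense()["joint_pos"])
E
python3 b.py
```

```text
[ 0.4416 -0.1683  0.4433] [[-0.0045  0.9501  0.3119]
 [ 1.      0.0038  0.0028]
 [ 0.0015  0.3119 -0.9501]]
coarse_ring [281.9, 183.7] 0.87 [ 0.5533 -0.1665  0.    ]
coarse_ring [249.6, 115.6] 0.86 [ 0.4562 -0.2117  0.    ]
coarse_ring [333.8, 135.0] 0.86 [ 0.4821 -0.0935  0.    ]
coarse_ring [178.3, 80.5] 0.56 [ 0.4095 -0.3075  0.    ]
fine_ring [235.8, 227.6] 0.67 [ 0.6235 -0.2375  0.    ]
4.1 [-0.2669  0.3295  0.757   1.4072 -0.2262  1.4926  2.0549]
```

View pics/w1.png

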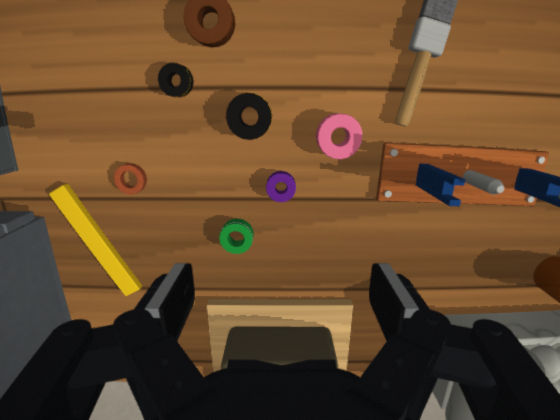

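Wrist view: black ring at (249,116), small black at (176,80), brown (209,20), pink (340,136), purple (281,186), green (236,237), worn (130,178), catch (440,183), spindle tip (497,187). Next: the close crop, ring fits, and stand views.

```bash
cat > c.py <<'E'
from h import *
w1=pickle.load(open("w1.pkl","rb"))
env.move_pose([0.50,-0.05,0.34],down(np.pi/2))
F=[env.grab_frame(n) for n in("scene","top","wrist")]+[w1]
exp={"coarse_ring":(.454,-.212,.030,.028),"fine_ring":(.630,-.232,.025,.024)}
for l,(x,y,ro,h) in exp.items():
    for f in F:
        try: rs=env.regions_of(f,l)
        except Exception as e: print(e); continue
        rs=[r for r in rs if np.linalg.norm(onz(f,r["pixel"],h/2)[:2]-[x,y])<.035]
        for r in rs[:1]: print(l,f["shot"],r["pixel"],r["region"].sum(),round(r["confidence"],2),ringfit(f,r["region"],ro,h,[x,y]))
obs=[]
for i,f in enumerate(F):
    for l in("spindle_seat","spindle_tip","keeper_hinge","keeper_handle","catch","stand"):
        r=env.landmark_of(f,l)
        if r and r[0]["confidence"]>.4: obs.append((i,l,r[0]["pixel"],r[0]["confidence"]))
pickle.dump((F,obs),open("F.pkl","wb"))
def model(p,l):
    x,y,a,q=p
    L={"spindle_seat":(0,.012),"spindle_tip":(0,.082),"keeper_hinge":(.085,.094),"catch":(-.072,.088),"stand":(0,0),"keeper_handle":(.085-.193*np.cos(q),.094+.193*np.sin(q))}[l]
    return [x-np.sin(a)*L[0],y+np.cos(a)*L[0],L[1]]
fl=[np.array([420/np.tan(np.radians(f["fovy"])/2)/2]) for f in F]
res=lambda p:np.concatenate([(proj(F[i],model(p,l))-px) for i,l,px,c in obs])
s=least_squares(res,[.54,.105,-.08,1.85],loss="soft_l1",x_scale=[.01,.01,.1,.1]); print(s.x)
for (i,l,px,c),e in zip(obs,res(s.x).reshape(-1,2)): print(i,l,np.round(px),round(c,2),e)
w=F[3]["image"][:,:,::-1]; cc=lambda u,v:cv2.resize(w[v-35:v+35,u-35:u+35],(390,390),interpolation=3)
cv2.imwrite("pics/crop.png",np.hstack([cc(249,116),cc(236,237)]))
save(F[2],"w2.png"); print(env.sense()["time_s"])
E
python3 c.py
```

```text
coarse_ring 6 [222.6, 250.5] 410 0.9 [ 0.4536 -0.2088]
coarse_ring 7 [367.7, 261.6] 253 0.73 [ 0.4536 -0.2146]
coarse_ring 8 [169.5, 133.9] 1305 0.74 [ 0.4556 -0.2108]
coarse_ring 5 [242.5, 121.2] 1584 0.98 [ 0.4565 -0.2109]
fine_ring 6 [268.0, 292.7] 245 0.59 [ 0.63   -0.2334]
fine_ring 7 [370.2, 187.9] 246 0.59 [ 0.6306 -0.2362]
fine_ring 8 [173.7, 232.4] 718 0.59 [ 0.6316 -0.2351]
fine_ring 5 [237.6, 234.1] 779 0.94 [ 0.6322 -0.2352]
[ 0.5385  0.1065 -0.0291  1.9192]
0 spindle_seat [308. 187.] 0.76 [ 0.1438 -1.7356]
0 spindle_tip [309. 175.] 0.93 [-0.451  -3.3433]
0 keeper_hinge [324. 153.] 0.87 [ 1.3851 -3.4469]
0 keeper_handle [342.  92.] 0.59 [-1.3717  0.1663]
0 catch [294. 188.] 0.59 [0.6177 0.0346]
0 stand [311. 187.] 0.79 [-2.5229  0.7889]
1 spindle_seat [238. 223.] 0.85 [0.5875 1.2027]
1 spindle_tip [238. 227.] 0.94 [-1.8709 -3.6161]
1 keeper_hinge [203. 218.] 0.77 [-1.4122  3.5408]
1 keeper_handle [155. 220.] 0.96 [-0.3923 -2.3473]
1 catch [266. 226.] 0.64 [-0.0716 -1.6978]
1 stand [368. 191.] 0.62 [-129.0014   33.2343]
2 spindle_seat [381. 182.] 0.96 [0.5683 0.9119]
2 spindle_tip [399. 197.] 0.57 [-2.3052 -1.4724]
2 keeper_hinge [464. 200.] 0.82 [-2.6266 -0.0792]
2 catch [346. 195.] 0.73 [0.1489 0.6326]
2 stand [382. 181.] 0.65 [-2.6996  0.2003]
3 spindle_seat [469. 174.] 0.62 [-0.2163  2.9888]
3 spindle_tip [501. 192.] 0.91 [-0.9871 -1.8178]
3 catch [447. 190.] 0.96 [ 1.1037 -1.2687]
3 stand [464. 174.] 0.73 [0.1739 1.5728]
6.425
```

View pics/crop.png

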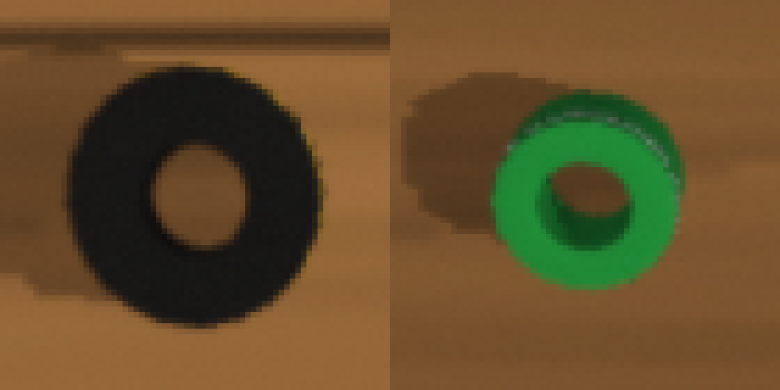

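View pics/w2.png

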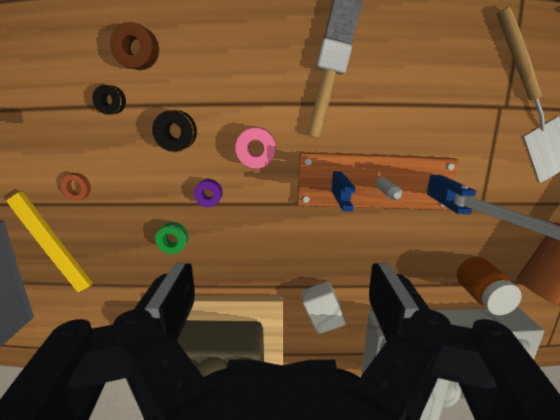

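The crop confirms a black ring with a thin yellow band and a green ring with a silvery band. The network pixels are a few px off, so I refine by colour: rings, board outline, spindle tip.

```bash
cat > d.py <<'E'
from h import *
F,obs=pickle.load(open("F.pkl","rb")); names=["scene","top","w2","w1"]
def comp(mask,px):
    mask=cv2.morphologyEx(mask.astype(np.uint8),cv2.MORPH_OPEN,np.ones((2,2)))
    n,l,st,c=cv2.connectedComponentsWithStats(mask)
    k=min((k for k in range(1,n) if st[k,4]>25),key=lambda k:np.linalg.norm(c[k]-px)); return l==k
for i,f in enumerate(F):
    im=f["image"]; hsv=cv2.cvtColor(im,cv2.COLOR_RGB2HSV); H,S,V=[hsv[...,k].astype(int) for k in range(3)]
    m=comp(V<60 if i>1 else V<55,proj(f,[.4555,-.211,.014])); print(names[i],"black",m.sum(),ringfit(f,m,.03,.028,[.455,-.211]))
    m=comp((H>45)&(H<80)&(S>110)&(V>40),proj(f,[.631,-.235,.012])); print(names[i],"green",m.sum(),ringfit(f,m,.025,.024,[.63,-.235]))
    p=proj(f,[.5385,.1065,.012]); 
    for u,v in [(0,0)]: 
        c=proj(f,[.535,.07,.012]).astype(int); print("board hsv",hsv[c[1],c[0]],"bench",hsv[proj(f,[.46,.07,0]).astype(int)[1],proj(f,[.46,.07,0]).astype(int)[0]])
t=lambda f,P,h=40:cv2.resize(f["image"][(v:=int(proj(f,P)[1]))-h:v+h,(u:=int(proj(f,P)[0]))-h:u+h,::-1],(390,390),interpolation=cv2.INTER_NEAREST)
cv2.imwrite("pics/crop2.png",np.hstack([t(F[2],[.54,.106,.05],45),t(F[1],[.54,.106,.05],65)]))
for i in(2,1): print(proj(F[i],[.54,.106,.05]).astype(int))
E
python3 d.py
```

```text
scene black 28 [0.2749 0.1529]
scene green 161 [ 0.6315 -0.2329]
board hsv [ 2 69 92] bench [ 14 118 162]
top black 298 [ 0.453  -0.2175]
top green 205 [ 0.6289 -0.2387]
board hsv [ 12 139  99] bench [ 15 121 129]
w2 black 1262 [ 0.4578 -0.2101]
w2 green 726 [ 0.6337 -0.2343]
board hsv [ 11 181 107] bench [ 15 160 150]
w1 black 1388 [ 0.4573 -0.2099]
w1 green 815 [ 0.6336 -0.234 ]
board hsv [107 199  50] bench [ 15 160 147]
[388 190]
[237 222]
```

View pics/crop2.png

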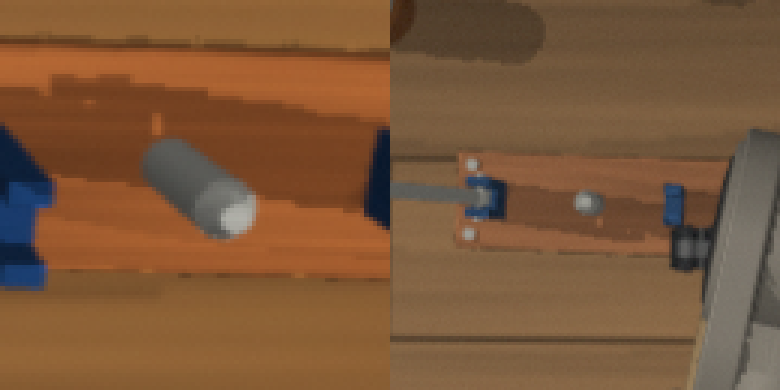

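```bash
cat > e.py <<'E'
from h import *
F,obs=pickle.load(open("F.pkl","rb"))
f=F[2]; print("tip",onz(f,[397.5,195.1],.082),"net",onz(f,[399,197],.082),"seat",onz(f,[381,182],.012))
print("w1 tip", onz(F[3],[501,192],.082), "tri", tri([(F[3],[501,192]),(F[2],[399,197])]))
for i,lim in((2,None),(1,None),(3,None)):
    f=F[i]; hsv=cv2.cvtColor(f["image"],cv2.COLOR_RGB2HSV).astype(int); H,S=hsv[...,0],hsv[...,1]
    pts=[]
    for v,u in np.argwhere((H<=12)&(S>(165 if i!=1 else 128))):
        P=onz(f,[u,v],.012)
        if abs(P[0]-.54)<.075 and -.06<P[1]<.25: pts.append((v,u))
    m=np.zeros(H.shape,np.uint8); m[tuple(np.array(pts).T)]=1
    m=cv2.morphologyEx(m,cv2.MORPH_OPEN,np.ones((3,3))); 
    Q=np.array([onz(f,[u,v],.012)[:2] for v,u in np.argwhere(m)],np.float32)
    r=cv2.minAreaRect(Q*1000); print(i,len(Q),r); print(cv2.boxPoints(r))
E
python3 e.py
```

```text
tip [0.5375 0.1071 0.082 ] net [0.5402 0.1095 0.082 ] seat [0.5364 0.1058 0.012 ]
w1 tip [0.5413 0.1089 0.082 ] tri [0.5414 0.1105 0.0797]
2 6072 ((536.092529296875, 99.56153869628906), (248.98785400390625, 84.29283905029297), 88.26097106933594)
[[490.1875 -23.596 ]
 [574.4415 -26.1541]
 [581.9976 222.7191]
 [497.7435 225.2772]]
1 1667 ((536.3651123046875, 99.33103942871094), (211.0015411376953, 81.17198181152344), 88.232421875)
[[492.5443  -4.8676]
 [573.6776  -7.3714]
 [580.186  203.5297]
 [499.0527 206.0335]]
3 6232 ((536.0348510742188, 98.05366516113281), (251.206298828125, 83.8320541381836), 88.32243347167969)
[[490.4598 -26.2686]
 [574.2559 -28.7227]
 [581.6099 222.3759]
 [497.8138 224.8301]]
```

```bash
cat > pick.py <<'E'
from h import *
A=np.pi-.030; Q=down(A)
def pick(x,y,z,open_,force=40):
    env.move_gripper(open_)
    env.move_pose([x,y,.11],Q)
    env.move_l([x,y,z],velocity=.12)
    env.move_gripper(0,force)
    s=env.sense(); print("grip",s["opening"],s["gripper_force"],s["eef_pos"],s["time_s"])
    env.move_l([x,y,.165],velocity=.2)
    env.wait(.1); s=env.sense(); print("lifted",s["opening"],s["force"],s["joint_pos"],s["time_s"])
E
python3 - <<'E'
from pick import *
print(env.solve_ik([.5368,.1062,.015],Q),env.solve_ik([.54,.257,.26],Q))
pick(.4577,-.210,.003,.085)
f=env.grab_frame("wrist"); save(f,"w3.png")
E
```

```text
[-0.1003  0.531  -0.1693  1.7761  0.1144  0.844   2.7888] [-0.7258  0.4113  0.3768  1.3282 -0.1491  1.4297  2.7549]
grip 0.057894506334491065 42.53933418542147 [ 0.4577 -0.2103  0.004 ] 9.7333
lifted 0.057861952631240526 [ 1.0108 -0.3933 -0.9484] [ 1.2682  0.5525 -1.2293  1.7132  0.5429  1.2743  3.0284] 10.7917
```

View pics/w3.png

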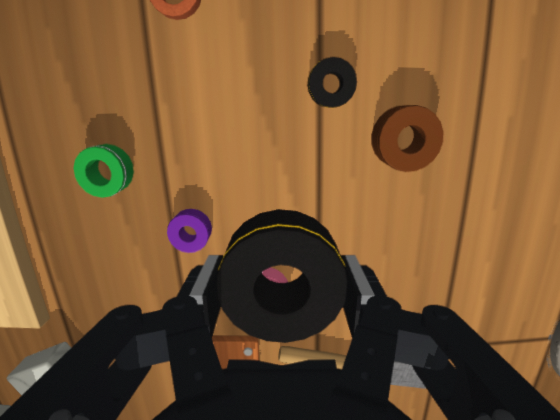

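Ring is firmly held in the pads, hole centre at (282,288). Checking its offset in the grip, then moving above the spindle.

```bash
python3 - <<'E'
from pick import *
f=env.grab_frame("wrist"); s=env.sense(); p=s["eef_pos"]
print(p,"expected hole px",proj(f,[p[0],p[1],p[2]-.003+.028]),"offset",onz(f,[282,288],p[2]+.025)[:2]-p[:2])
env.move_pose([.50,-.02,.22],Q); print(env.sense()["joint_pos"])
env.move_pose([.5368,.1062,.135],Q)
f=env.grab_frame("wrist"); save(f,"w4.png"); s=env.sense(); p=s["eef_pos"]; print(p,s["opening"],s["time_s"],s["joint_pos"],s["force"])
for z in (.012,.082): print(proj(f,[.5368,.1062,z]))
for l in("spindle_tip","coarse_ring"):
    for r in env.landmark_of(f,l)[:2]: print(l,r)
E
```

```text
[ 0.4569 -0.2098  0.1639] expected hole px [283.0048 293.45  ] offset [ 0.0004 -0.0028]
[ 0.8739  0.4454 -1.1822  1.6337  0.4223  1.3511  2.7412]
[0.5375 0.1034 0.1345] 0.05816998409553068 12.4417 [ 0.4946  0.6029 -1.055   1.6364  0.5514  1.2326  2.4322] [-0.2862 -0.7182 -1.6679]
[282.4393 200.5646]
[282.9393 230.8082]
spindle_tip {'pixel': [26.6, 118.6], 'confidence': 0.18}
coarse_ring {'pixel': [280.2, 260.9], 'confidence': 0.92}
coarse_ring {'pixel': [142.9, 358.5], 'confidence': 0.17}
```

View pics/w4.png

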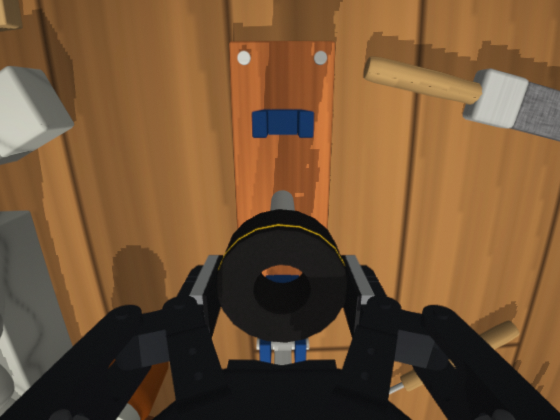

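```bash
python3 - <<'E'
from pick import *
env.wait(.2); f=env.grab_frame("wrist"); s=env.sense(); p=s["eef_pos"]; print(p,s["force"])
im=f["image"]; hsv=cv2.cvtColor(im,cv2.COLOR_RGB2HSV)
y=(hsv[...,0]>22)&(hsv[...,0]<35)&(hsv[...,1]>150); y[:200]=0;y[320:]=0;y[:,:215]=0;y[:,350:]=0
v,u=np.nonzero(y);print(len(u),u.min(),u.max(),v.min())
# ring outline dark: top extent of ring column ~282 ; bottom of ring
col=hsv[:,282,2].astype(int); print([(i,c) for i,c in enumerate(col[195:350:3],0)][:52])
for dy in(-.003,0,.003):
  Y=p[1]+dy; t=np.linspace(0,2*np.pi,73)
  for z in(-.003,.025): 
    P=np.array([proj(f,[p[0]+.03*np.cos(a),Y+.03*np.sin(a),p[2]+z]) for a in t]);H=np.array([proj(f,[p[0]+.0125*np.cos(a),Y+.0125*np.sin(a),p[2]+z]) for a in t]); print(dy,z,P.min(0),P.max(0),H.min(0),H.max(0))
E
```

```text
[0.5372 0.1053 0.1354] [-1.3045 -0.2876 -1.2339]
348 218 344 223
[(0, np.int64(103)), (1, np.int64(102)), (2, np.int64(103)), (3, np.int64(101)), (4, np.int64(102)), (5, np.int64(22)), (6, np.int64(17)), (7, np.int64(14)), (8, np.int64(15)), (9, np.int64(16)), (10, np.int64(145)), (11, np.int64(15)), (12, np.int64(27)), (13, np.int64(30)), (14, np.int64(30)), (15, np.int64(31)), (16, np.int64(28)), (17, np.int64(31)), (18, np.int64(30)), (19, np.int64(32)), (20, np.int64(30)), (21, np.int64(27)), (22, np.int64(31)), (23, np.int64(62)), (24, np.int64(144)), (25, np.int64(144)), (26, np.int64(60)), (27, np.int64(61)), (28, np.int64(62)), (29, np.int64(50)), (30, np.int64(15)), (31, np.int64(14)), (32, np.int64(15)), (33, np.int64(13)), (34, np.int64(14)), (35, np.int64(15)), (36, np.int64(16)), (37, np.int64(15)), (38, np.int64(14)), (39, np.int64(16)), (40, np.int64(28)), (41, np.int64(28)), (42, np.int64(30)), (43, np.int64(28)), (44, np.int64(29)), (45, np.int64(27)), (46, np.int64(27)), (47, np.int64(28)), (48, np.int64(30)), (49, np.int64(114)), (50, np.int64(160)), (51, np.int64(126))]
-0.003 -0.003 [226.4216 204.1471] [339.7357 305.6512] [259.4815 236.4097] [306.7081 278.6294]
-0.003 0.025 [215.8303 225.0399] [350.8131 341.4367] [255.208  262.8145] [311.484  311.1682]
0 -0.003 [226.9274 209.8425] [339.5565 310.0857] [259.7886 241.7113] [306.7288 283.4048]
0 0.025 [216.5236 231.7582] [350.5043 346.3515] [255.6106 268.955 ] [311.4667 316.5568]
0.003 -0.003 [227.4291 215.4691] [339.3775 314.4641] [260.0927 246.9474] [306.7483 288.1201]
0.003 0.025 [217.2097 238.3745] [350.1968 351.1893] [256.0085 275.0007] [311.4483 321.8612]
```

```bash
cat > lower.py <<'E'
from pick import *
def lower(x,y,z0,zt):
    """force-guarded lowering; centres sideways if it binds"""
    print("above",env.move_l([x,y,z0],velocity=.1),env.sense()["eef_pos"])
    hit=env.move_l([x,y,zt],velocity=.04,force_limit=6)
    s=env.sense(); print("hit",hit,s["eef_pos"],s["force"],s["opening"],s["time_s"])
E
python3 - <<'E'
from lower import *
lower(.5368,.1068,.100,.013)
E
```

```text
above False [0.5366 0.1069 0.0997]
hit True [0.5368 0.1068 0.0161] [-0.3039 -0.0659  5.5527] 0.057716757170796204 15.2
```

```bash
python3 - <<'E'
from lower import *
env.move_gripper(.08)
env.move_l([.5368,.1068,.17],velocity=.2)
f=env.grab_frame("wrist"); save(f,"w5.png")
top=env.grab_frame("top"); 
hsv=cv2.cvtColor(top["image"],cv2.COLOR_RGB2HSV)
for r in env.landmark_of(f,"coarse_ring")[:3]: print(r,onz(f,r["pixel"],.012))
env.move_pose([.55,-.03,.20],Q)
pick(.6337,-.2342,.003,.075,35)
s=env.sense();print(s["eef_pos"])
E
```

```text
{'pixel': [279.8, 190.1], 'confidence': 0.85} [0.5377 0.108  0.012 ]
grip 0.04935483420878443 36.35770240332931 [ 0.6343 -0.2343  0.0045] 19.8
lifted 0.04910167257192558 [ 0.5532  0.2007 -1.7008] [ 0.8505  0.8325 -1.0531  1.1954  0.7011  1.4803  3.0147] 20.8583
[ 0.6326 -0.2344  0.1629]
```

View pics/w5.png

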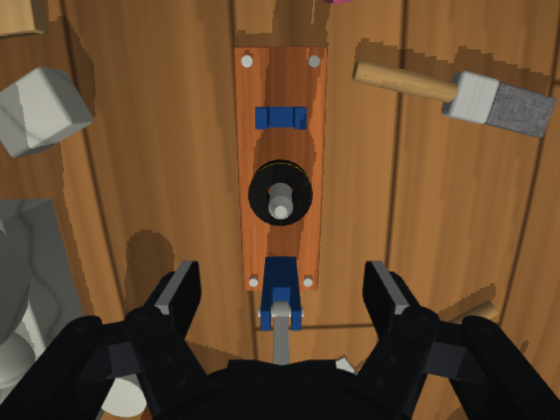

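Coarse ring is seated round the spindle at (280,193); the green ring is in the grip. Setting it on the same way.

```bash
python3 - <<'E'
from lower import *
env.move_pose([.53,-.02,.20],Q)
env.move_pose([.5368,.1066,.14],Q)
lower(.5368,.1066,.100,.0415)
E
```

```text
above False [0.5371 0.1061 0.1   ]
hit True [0.5366 0.1065 0.0444] [-0.6586  0.448   4.7056] 0.04916935213957358 24.2417
```

Contact at the expected height (40 mm + 4.5 mm). Releasing, rising, and measuring the handle.

```bash
python3 - <<'E'
from lower import *
env.move_gripper(.08)
env.move_l([.5368,.1066,.19],velocity=.25)
w5=env.grab_frame("wrist"); print("green",[(r["pixel"],r["confidence"]) for r in env.landmark_of(w5,"fine_ring")[:2]])
env.move_pose([.5368,.09,.36],Q)
w=env.grab_frame("wrist"); t=env.grab_frame("top"); s=env.grab_frame("scene"); save(s,"s6.png")
obs=[]
for n,f in(("w",w),("t",t),("s",s)):
    hsv=cv2.cvtColor(f["image"],cv2.COLOR_RGB2HSV); m=((hsv[...,0]<4)|(hsv[...,0]>175))&(hsv[...,1]>190)&(hsv[...,2]>90)
    k,l,st,c=cv2.connectedComponentsWithStats(m.astype(np.uint8))
    print(n,[(st[i,4],c[i]) for i in range(1,k) if st[i,4]>15],[ (np.round(r["pixel"]),round(r["confidence"],2)) for r in env.landmark_of(f,"keeper_handle")[:2]],proj(f,[.543,.257,.275]))
pickle.dump((w5,w,t,s),open("k.pkl","wb"))
cv2.imwrite("pics/k.png",np.hstack([cv2.resize(w5["image"],(400,300)),cv2.resize(s["image"][60:270,220:500],(400,300))])[:,:,::-1])
print(env.sense()["time_s"])
E
```

```text
green [([280.5, 185.7], 0.83)]
w [] [(array([282., 166.]), 0.5)] [280.4889 375.4746]
t [] [(array([155., 218.]), 0.53)] [155.1394 217.6192]
s [] [(array([346.,  96.]), 0.8), (array([311., 174.]), 0.18)] [340.9784  92.57  ]
26.5
```

View pics/k.png

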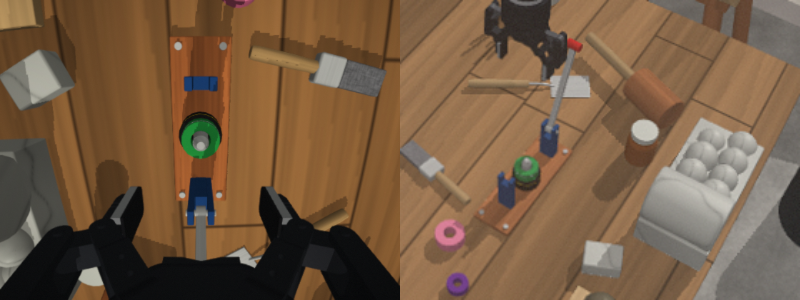

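Both rings are stacked on the spindle. Now the handle angle, from a looser red mask.

```bash
python3 - <<'E'
from h import *
w5,w,t,s=pickle.load(open("k.pkl","rb")); F,_=pickle.load(open("F.pkl","rb"))
def hand(q,x=.5368,y=.1063,a=-.03):
    L=.085-.193*np.cos(q); return np.array([x-np.sin(a)*L,y+np.cos(a)*L,.094+.193*np.sin(q)])
for n,f in(("t",t),("s",s),("s0",F[0]),("t0",F[1])):
    im=f["image"].astype(int); p=proj(f,hand(1.92)); best=None
    m=(im[...,0]>2.2*im[...,1])&(im[...,0]>2.2*im[...,2])&(im[...,0]>70)
    v,u=np.nonzero(m); k=np.hypot(u-p[0],v-p[1])<16
    c=np.array([u[k].mean(),v[k].mean()]) if k.sum() else None
    if c is None: print(n,"none");continue
    r=least_squares(lambda q:proj(f,hand(q[0]))-c,[1.92],diff_step=1e-3); print(n,k.sum(),c,r.x,r.fun,hand(r.x[0]))
E
```

```text
t 71 [151.831  219.3662] [1.9598] [ 0.0246 -1.0265] [0.5415 0.2644 0.2726]
s 61 [341.5246  90.8525] [1.96] [0.2875 0.4652] [0.5415 0.2645 0.2726]
s0 63 [341.1905  90.7619] [1.954] [0.4251 0.6783] [0.5415 0.2634 0.273 ]
t0 105 [152.9238 218.0476] [1.946] [-0.0078  0.3179] [0.5415 0.262  0.2736]
```

```bash
cat > keep.py <<'E'
from pick import *
def hand(q,x=.5368,y=.1063,a=-.03):
    L=.085-.193*np.cos(q); return np.array([x-np.sin(a)*L,y+np.cos(a)*L,.094+.193*np.sin(q)])
E
python3 - <<'E'
from keep import *
D=np.array([0,0,-.022]); q0=1.955
print([env.solve_ik(hand(q)+D,Q) is not None for q in(1.9,1,.5,0)])
env.move_gripper(.055)
env.move_pose(hand(q0)+[0,0,.04],Q)
print(env.move_l(hand(q0)+D,velocity=.08,force_limit=6))
env.move_gripper(0,30)
s=env.sense(); print(s["opening"],s["gripper_force"],s["eef_pos"],s["force"],s["joint_pos"],s["time_s"])
w=env.grab_frame("wrist"); sc=env.grab_frame("scene")
cv2.imwrite("pics/k2.png",np.hstack([cv2.resize(w["image"],(400,300)),cv2.resize(sc["image"][20:170,240:440],(400,300))])[:,:,::-1])
E
```

```text
[True, True, True, True]
False
0.027305137640933543 32.012068033218384 [0.5413 0.2641 0.2516] [-0.3722 -0.9467  2.2866] [ 0.1485  0.6272 -1.0939  1.2926  0.5486  1.5331  2.2353] 28.8917
```

View pics/k2.png

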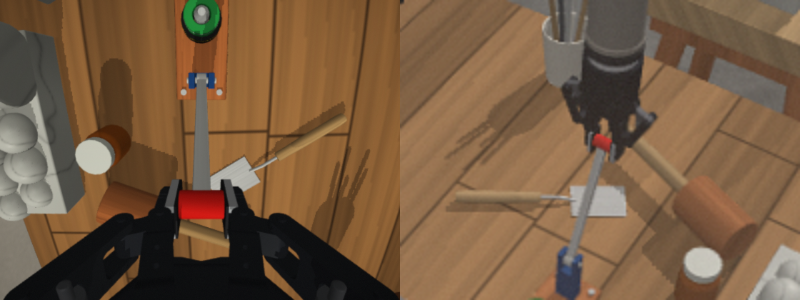

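The handle is pinched squarely by its end faces. Swinging it along the arc.

```bash
python3 - <<'E'
from keep import *
D=np.array([0,0,-.022])
for q in np.linspace(1.955,0,19)[1:]:
    hit=env.move_l(hand(q)+D,velocity=.09,force_limit=15 if q>.15 else 8)
    s=env.sense(); print(round(q,2),hit,s["eef_pos"]-hand(q)-D,s["force"],round(s["opening"],4),round(s["time_s"],1))
    if hit: break
E
```

```text
1.85 False [-0.0002  0.0005  0.0005] [-2.0765  1.3907  2.8812] 0.0271 29.4
1.74 False [-0.0003 -0.      0.0004] [-2.1644  0.674   5.0318] 0.0276 29.8
1.63 False [-0.0003 -0.0007  0.0002] [-2.6267  0.9468  5.3815] 0.0274 30.1
1.52 False [-0.0004 -0.0015 -0.0001] [-3.5203  0.3535  4.2501] 0.0277 30.5
1.41 False [-0.0004 -0.0015 -0.0004] [-3.8829 -1.3213  3.1528] 0.0277 30.9
1.3 False [-0.0004 -0.001  -0.0005] [-3.7922 -0.5484  2.7914] 0.0276 31.3
1.19 False [-0.0004 -0.0011 -0.0007] [-4.2174 -0.7216  2.5358] 0.0278 31.7
1.09 False [-0.0004 -0.0005 -0.0006] [-4.7422  0.4095  0.9589] 0.0275 32.1
0.98 False [-0.0004  0.     -0.0004] [-5.1394 -1.1593 -0.4811] 0.0275 32.4
0.87 False [-0.0004  0.0003 -0.0002] [-5.1086 -0.2822 -0.4779] 0.0272 32.8
0.76 False [-0.0004  0.0004 -0.0001] [-4.5629 -0.7907  0.0478] 0.0278 33.2
0.65 False [-0.0004  0.0005  0.0001] [-5.8805 -0.0873 -0.5084] 0.0276 33.6
0.54 False [-0.0004  0.0006  0.0002] [-5.2957  0.3536 -0.4145] 0.0275 34.0
0.43 False [-0.0004  0.0006  0.0003] [-5.9862  0.4195 -0.8892] 0.0276 34.4
0.33 False [-0.0004  0.0005  0.0004] [-6.1542  0.2573 -0.5784] 0.0277 34.7
0.22 False [-0.0004  0.0004  0.0005] [-5.3806  0.1296 -0.472 ] 0.0276 35.1
0.11 True [-0.0005  0.0021  0.0127] [ 3.3212 -0.6996 -0.6602] 0.0274 35.3
```

```bash
python3 - <<'E'
from keep import *
s=env.sense(); print(s["force"],s["moment"],s["eef_pos"],s["opening"])
w=env.grab_frame("wrist"); sc=env.grab_frame("scene"); pickle.dump((w,sc),open("k3.pkl","wb"))
cv2.imwrite("pics/k3.png",np.hstack([cv2.resize(w["image"][100:400,80:480],(400,300)),cv2.resize(sc["image"][130:250,230:390],(400,300))])[:,:,::-1])
s=env.sense(); print(s["force"],s["eef_pos"])
E
```

```text
[ 3.3212 -0.6996 -0.6602] [ 0.1839 -0.6434 -0.0358] [0.5331 0.0016 0.1057] 0.02744384361879708
[ 4.9184  0.2915 -0.875 ] [0.533  0.0018 0.1066]
```

View pics/k3.png

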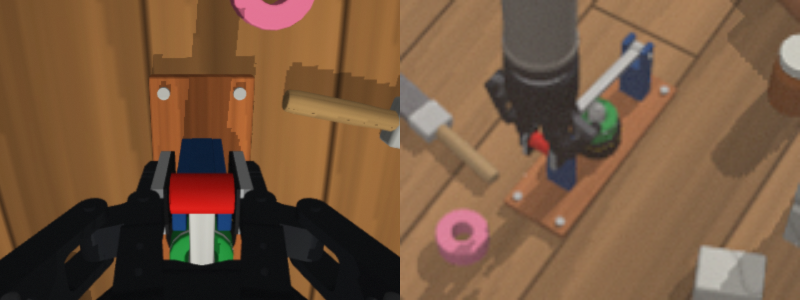

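The grip is centred on the handle and I see no obstruction, but the sideways force jumped. I'll release to get the no-contact baseline, regrip, then continue gently.

```bash
python3 - <<'E'
from keep import *
env.move_gripper(.042); env.wait(.2)
for _ in range(2): s=env.sense(); print("open",s["force"],s["eef_pos"],s["opening"]); env.wait(.1)
env.move_gripper(0,25); env.wait(.1); s=env.sense(); print("closed",s["force"],s["eef_pos"],s["opening"])
D=np.array([0,0,-.022]); p=s["eef_pos"]
for q in (.14,.10,.06,.03,0.):
    hit=env.move_l(hand(q)+D,velocity=.05,force_limit=8)
    s=env.sense(); print(q,hit,s["eef_pos"]-hand(q)-D,s["force"],round(s["opening"],4),round(s["time_s"],1))
    if hit: break
E
```

```text
open [ 0.0262 -0.3532 -0.6335] [0.5283 0.0016 0.1043] 0.04224992723432354
open [-0.1985 -0.0456 -0.7776] [0.5284 0.0016 0.1043] 0.04218274353668047
closed [ 7.3531  0.5643 -1.9546] [0.5329 0.0016 0.1055] 0.027648693038128145
0.14 True [-0.0008  0.0003  0.0005] [ 0.5072 -0.0232 -0.0035] 0.0272 36.7
```

The hits are only sideways stress being relieved (the force is now ~0.5 N), not a contact. Continuing.

```bash
python3 - <<'E'
from keep import *
D=np.array([0,0,-.022])
for q in (.10,.06,.03,0.,-.02):
    hit=env.move_l(hand(q)+D,velocity=.05,force_limit=15)
    s=env.sense(); print(q,hit,s["eef_pos"]-hand(q)-D,s["force"],round(s["opening"],4),round(s["time_s"],1))
    if hit: break
sc=env.grab_frame("scene"); w=env.grab_frame("wrist")
cv2.imwrite("pics/k4.png",np.hstack([cv2.resize(w["image"][100:400,80:480],(400,300)),cv2.resize(sc["image"][130:250,230:390],(400,300))])[:,:,::-1])
E
```

```text
0.1 False [-0.0008  0.     -0.0007] [-1.2712 -0.6892 -1.0781] 0.0274 37.0
0.06 False [-0.0008 -0.     -0.0006] [-2.7768 -1.1835 -0.2763] 0.0275 37.3
0.03 False [-0.0008 -0.     -0.0004] [-4.0904  0.356  -0.1861] 0.0274 37.6
0.0 False [-0.0008 -0.0001 -0.0003] [-4.8878  0.7497 -0.7218] 0.027 37.9
-0.02 False [-0.0007 -0.0001 -0.0001] [-4.2522  0.0343 -0.178 ] 0.0274 38.1
```

No upward reaction yet, so I press on down to the stop.

```bash
python3 - <<'E'
from keep import *
p=env.sense()["eef_pos"]; 
hit=env.move_l([hand(0)[0],p[1],p[2]-.02],velocity=.04,force_limit=9)
env.wait(.1); s=env.sense(); print(hit,s["eef_pos"],p,s["force"],s["opening"],s["time_s"])
sc=env.grab_frame("scene"); w=env.grab_frame("wrist")
cv2.imwrite("pics/k4.png",np.hstack([cv2.resize(w["image"][100:400,80:480],(400,300)),cv2.resize(sc["image"][130:250,230:390],(400,300))])[:,:,::-1])
E
```

```text
True [ 0.5328 -0.0017  0.0678] [ 0.5328 -0.0017  0.068 ] [-1.2908 -0.0848  4.3997] 0.027831418940581294 38.5333
```

View pics/k4.png

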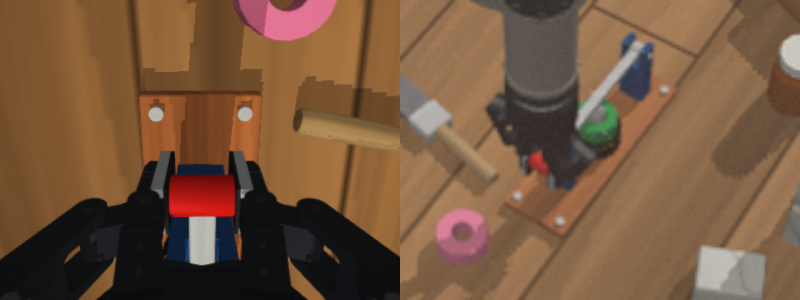

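Firm stop reached. Releasing, rising straight up and verifying.

```bash
python3 - <<'E'
from keep import *
env.move_gripper(.05); env.wait(.2)
p=env.sense()["eef_pos"]; env.move_l([p[0],p[1],.14],velocity=.1); env.move_l([p[0]-.06,p[1]-.08,.30],velocity=.25)
env.wait(.3)
t=env.grab_frame("top"); sc=env.grab_frame("scene"); w=env.grab_frame("wrist")
obs=[]
for n,f in(("t",t),("s",sc),("w",w)):
    im=f["image"].astype(int); c0=proj(f,hand(0)); m=(im[...,0]>2.2*im[...,1])&(im[...,0]>2.2*im[...,2])&(im[...,0]>70)
    v,u=np.nonzero(m); k=np.hypot(u-c0[0],v-c0[1])<(18 if n!="w" else 45)
    if k.sum()>15: c=np.array([u[k].mean(),v[k].mean()]); obs.append((f,c)); print(n,k.sum(),c,c0, least_squares(lambda q:proj(f,hand(q[0]))-c,[.0],diff_step=1e-3,x_scale=.1).x)
if len(obs)>1: print(tri(obs),hand(0))
for l,z in(("coarse_ring",.012),("fine_ring",.04)):
    for r in env.landmark_of(w,l)[:1]: print(l,r["pixel"],onz(w,r["pixel"],z))
cv2.imwrite("pics/end.png",np.hstack([cv2.resize(w["image"],(400,300)),cv2.resize(sc["image"][130:250,230:390],(400,300))])[:,:,::-1]); s=env.sense(); print(s["time_s"],s["force"])
E
```

```text
t 80 [280.6875 225.4   ] [280.5407 225.4286] [-0.0013]
s 57 [286.5789 195.4912] [286.5916 195.9832] [0.0129]
w 349 [227.6218 242.8195] [228.334  242.8143] [0.0033]
[ 0.5338 -0.0022  0.0966] [ 0.5336 -0.0017  0.094 ]
coarse_ring [374.8, 27.0] [ 0.3404 -0.2564  0.012 ]
fine_ring [237.5, 291.7] [0.5361 0.1045 0.04  ]
41.5333 [ 0.1679  0.4935 -0.0694]
```

View pics/end.png

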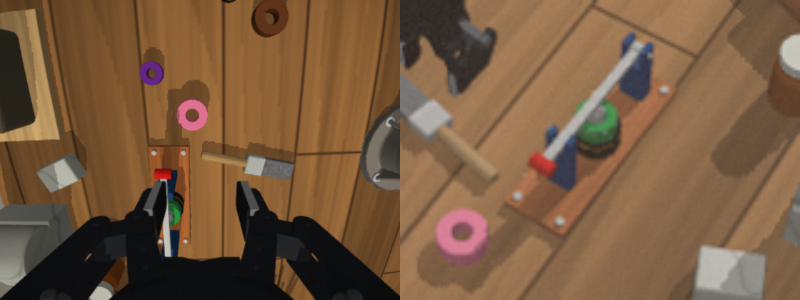

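The picture shows the bar closed in its catch with the rings stacked under it; the handle pixels fit an angle of about 0 in all three cameras. The robot is clear, so I hand in.

```bash
python3 -c "
from workcell import env
print(env.hand_in())"
```

```text
the job is handed in; nothing more can be done
None
```

The black ring is down on the board with the green ring on top of it, the keeper bar rests in its catch, and the job was handed in at about 41.5 s of the 72 s allowed; I saw nothing else on the bench disturbed.

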